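# Seat the rotary's chuck on its drive pin

### The job

The three-jaw chuck of the laser rotary has been slipped onto the upright spindle but still stands proud, because the notch in the rim of its back plate is not over the drive pin. With a fingertip, push the chuck round by its jaws until the notch meets the pin, then press the chuck straight down until it is fully home on the drive flange. Do not lift the chuck, leave the other things on the bench where they are, and finish clear of everything.

Things in the scene. Friction and masses are not known exactly. Their poses are not given: they have to be found in the camera images.
- rotary: The laser rotary, fixed to the bench: grey rail 90 mm wide, top 28 mm above the bench, along its own y from +75 (headstock end) to -335 mm. The headstock's spindle is tilted to point straight up; a tailstock post 163 mm tall stands at y = -290 mm. Origin: on the bench, on the spindle's axis; z up.
- spindle: Bright aluminium drive flange on the headstock, 128 mm diameter, 10 mm thick; its motor holds it, it does not turn; it may stand at any angle. Origin: centre of its underside, 100 mm above the bench (its top face 110 mm); z up; its x axis points from the spindle's axis to the drive pin.
- pin_top (a point): Tip of the drive pin, 122 mm above the bench: a blackened steel pin, 10 mm diameter with a round nose, standing 12 mm up from the flange's top face. Its centre is 54 mm from the spindle's axis, exactly below the rim of the chuck's back plate, so half of it shows outside the rim.
- chuck: Three-jaw chuck, about 0.45 kg. Origin: on the spindle's axis, centre of the underside of its back plate, 122.5 mm above the bench at the start, 110 mm when fully home; z up, x axis from the axis to the notch. Dark steel back plate 108 mm diameter, 8 mm thick; on it the aluminium barrel, 84 mm diameter.
- chuck_face (a point): Centre of the barrel's flat front face, on the axis, 34 mm above the chuck's origin (156.5 mm above the bench at the start, 144 home). Three dark jaws stand on this face; its middle is free within 23 mm of the axis.
- jaw (a point): Centre of the top of one of the three equal dark jaws, 32 mm from the axis, 24 mm above the face. The jaws stand at 60, 180 (this one) and 300 degrees from the notch, so the notch lies midway between two jaws. Each is a plain upright block 24 mm high, 14 mm wide, reaching from 23 to 41 mm from the axis.
- notch (a point): Centre of the notch in the rim of the chuck's back plate: 14 mm wide, open at the rim, about 8 mm deep towards the axis, right through the plate. This point is 54 mm from the axis, 4 mm above the plate's underside. The chuck goes down when the notch is over the pin to within 2 mm; the round nose may guide it in from slightly more.
- chuck_down (a joint): How far the chuck is pressed down the spindle, in m: 0 at the start, 0.0125 fully home, negative if lifted. A snug O-ring holds it at any height: about 7 N (5 to 9 N) downward slides it, and it stays where left, with no spring. Off the notch, the pin stops it after about 0.5 mm.
- chuck_turn (a joint): Angle of the chuck about the vertical relative to the flange, in rad, growing counter-clockwise seen from above: 0 or 2 pi is the notch exactly over the pin. Starts anywhere from 0.6 to 5.68; turns both ways without end, with a light drag of 0.06 N m (about 2 N at a jaw), and stops where it is left.
- tumbler: turned wooden tumbler, 74 mm wide and 85 mm tall, standing loose on the bench near the headstock. A bystander, to be left alone. Origin: on its underside; z up.
- chuck_key: loose steel T-handled chuck key, about 90 x 90 mm, lying on the bench. A bystander, to be left alone. Origin: on its underside; z up.
- try_square: loose try square lying on the bench, wooden stock 90 mm long and 16 mm thick, steel blade 130 mm. A bystander, to be left alone. Origin: on its underside; z up.
- chisel: loose bench chisel lying on the bench, 265 mm long, 26 mm thick wooden handle. A bystander, to be left alone. Origin: on its underside; z up.

How it is judged:
By the outcome, as a careful person would: the job done as asked, in the order asked, and still so for the second after the job is handed in, with the robot touching nothing.
It also fails if it takes over 54 s, if anything falls off the work surface, if the arm or the gripper's body presses on something with over 40 N, if the wrist force passes 120 N, or if a joint passes its speed limit or range.

### The arm

A 7-joint arm with a two-finger parallel gripper is mounted at the origin on the work surface. World frame = base frame: x ahead of the robot, y to its left, z up, the work surface at z = 0. Lengths are in m, angles in degrees, forces in N, time in s.
With the tool pointing down it reaches from about 0.425 to 0.875 m from the base axis. Payload 4.7 kg.
Tool frame: the origin (TCP) lies midway between the tips of the shut fingers; the grasp point (between the pads) lies 19 mm behind it (env.grip_depth is the distance from the TCP to the grasp point, in m); z points along the fingers, y is the line along which they close (so a half turn about z gives the same grasp; the last joint's range is limited). The gripper opens to 87 mm and grips with 3 to 60 N. Pads are 19 mm wide; open, the fingers measure 117 mm over their backs; the gripper's body (75 mm by 190 mm) begins 51 mm behind the grasp point.
Start: joints at [-68.635, 18.392, -4.016, 83.108, 1.295, 78.541, -3.26], TCP at [0.228, 0.609, 0.223] pointing down, gripper open.
Joint ranges: [-163.93, 163.93], [-17.29, 119.83], [-79.2, 71.16], [3.27, 140.29], [-89.18, 269.18], [5.43, 117.66], [-154.24, 154.24]. Speed limits (degrees/s): [147.25, 147.25, 180, 180, 180, 180, 180].

### API

Orientations are given as [roll, pitch, yaw] about the fixed x, y, z axes, in that order (R = Rz(yaw) Ry(pitch) Rx(roll)).
In Python, from cell import get_obs, optics, env, nets gives the robot as it stands.
- The arm moves only by the shell command python3 -m creep 'ROWS' [FORCE]. ROWS is JSON, a list of rows, each an object of numbers: "wx", "wy", "wz": the turn, a rotation vector about the tool's x, y, z in degrees; "tx", "ty", "tz": the shift along the tool's x, y, z in mm; "gripper": the opening, from -1 (shut) to 1 (fully open). A call has 1 to 5 rows; each row is the pose to reach, as a shift and turn from the pose commanded when the call began, along the tool's axes at that moment; what a row does not reach only later rows make up. A row lasts 1/12 s, in which the tool goes at most 41.7 mm and 7.16 degrees, less where a joint would pass 70% of its speed; a pose out of reach is approached as far as the arm can. A call with a gripper value outside its range is refused whole. The fingers move at their own pace and stop on an object; FORCE is the grip in N (left out, the last holds). Time passes only in rows, so rows that repeat a pose let the fingers close. It gives the time, the measured TCP pose, the force, the opening and the grip force at its end, in the units of the state.
- get_obs(): the state, without advancing time (a new reading comes with each control period).
- optics.read_camera(name): name is "scene" or "top" or "wrist"; returns (picture, depth): 400x640x3 uint8, red, green, blue; 400x640 float32, m along the optical axis (not along the pixel's ray), 0 where there is no reading.
- optics.camera_info(name): a dict with "fovy" (degrees; the focal length in pixels is half the picture's height over the tangent of half this angle, whatever the lens; pixels are square), "cx", "cy" (the principal point, pixels), "R" (3x3) and "t" (3): a world point X has camera coordinates R X + t; the wrist camera has in their place "tool_from_camera" (4x4, takes a point from camera to tool coordinates, whose origin is the TCP and whose axes are the flange's). Camera axes: x right, y down, z forward; pixel columns grow to the right and rows downward; lengths in m; the calibration is good to about 2 mm. A picture is of the moment at which its call begins: read the wrist's pose just before it. camera_info takes no time and is no camera call.
- env.sign_off(): hands the job in; it is judged then, once.
Trained networks look in the newest picture that a camera, given by its name, has taken for a name from the list of things; names that differ only in an ending like _2 or _b are one class to them, and where a whole thing is asked for, a point or a joint stands for the part that bears it (a point fixed in the world has none). Each returns a list of dicts, best first, with "confidence" (0 to 1); they miss things now and then, are a little off and sometimes report something else, mostly with a low value. They report only what shows in the picture. A call takes as long as a camera call.
- nets.look_for(query, camera): "point" ([x, y, z] in m, in world coordinates, good to about 4 mm: the middle of the surface that is visible of it).
- nets.place_of(query, camera): "point" ([x, y, z] in m, in world coordinates, good to about 4 mm: a listed point, or the origin of a listed thing).
The state is a dict: "time_s": time; "qpos": joint angles; "joint_velocities": joint speeds; "effort": joint torques, N m; "tool_pos": TCP position; "tool_rot": TCP orientation; "force": force on the tool from outside, world axes, zero at the start; "wrist_torque": the same for the moment, N m; "grip_width": finger opening in m; "grasp_force": force on a finger pad.
Only numpy, scipy, OpenCV 4.12 (cv2) and the standard library are available. Lean on these libraries where they do the work, as an engineer would, in place of code of your own. Each camera call takes 0.05 s, during which the arm holds its last target. There are 200 camera calls.

## Working session

There is one attempt and no reset: what is moved stays moved. The work goes in short steps, Python scripts to look and compute and a shell command to move; the robot and the scene stay as the last step left them, time stands still between calls to the robot, and variables do not carry over. Pictures are saved under pics/ and viewed, at most 10 in all, crops included, and the job is handed in when it is done.

```bash
mkdir -p pics; ls
python3 - <<'E'
from cell import get_obs, optics, env, nets
import cv2,numpy as np
o=get_obs();print(o['time_s'],o['tool_pos'],o['tool_rot'],o['grip_width'])
for c in ['top','scene']:
    p,d=optics.read_camera(c);cv2.imwrite(f'pics/{c}0.png',p[:,:,::-1])
    i=optics.camera_info(c);print(c,i['fovy'],i['cx'],i['cy'],np.round(i['R'],3).tolist(),i['t'])
    for q in ['chuck_face','pin_top','notch','jaw','tumbler','rotary','chuck']:
        print(q,[(np.round(r['point'],4).tolist(),round(r['confidence'],2)) for r in nets.place_of(q,c)[:4]])
E
```

```text
pics
0.0 [0.22811221 0.60805315 0.22143544] [-1.79888225e+02  7.34418903e-03  1.59445128e+02] 0.08709055928473249
top 45.351516046119656 320.41771136800287 200.11647148646836 [[-0.023, -1.0, -0.019], [-0.991, 0.025, -0.132], [0.132, 0.016, -0.991]] [0.0752916  0.57688679 1.084042  ]
chuck_face [([0.5243, 0.0095, 0.1597], 0.84)]
pin_top [([0.5768, 0.025, 0.1229], 0.65)]
notch [([0.4683, -0.0052, 0.1296], 0.94)]
jaw [([0.5564, 0.0151, 0.1805], 0.97)]
tumbler [([0.5176, 0.2139, 0.0041], 0.57)]
rotary []
chuck [([0.5221, 0.0128, 0.1215], 0.6), ([0.5235, 0.008, 0.0994], 0.2)]
scene 50.73151863835482 315.6216594815598 191.63303149313933 [[0.277, 0.961, 0.017], [0.591, -0.157, -0.791], [-0.757, 0.229, -0.611]] [-0.1968762  -0.21800834  1.32151622]
chuck_face [([0.5267, 0.0041, 0.154], 0.79)]
pin_top [([0.5733, 0.0248, 0.1233], 0.82)]
notch [([0.4702, -0.0112, 0.1262], 0.77)]
jaw [([0.5554, 0.0183, 0.1812], 0.97)]
tumbler [([0.5216, 0.2153, 0.0017], 0.88)]
rotary [([0.5248, 0.006, 0.001], 0.74)]
chuck [([0.5255, 0.0044, 0.1196], 0.61)]
```

Run:
```python
import cv2,numpy as np
a=cv2.imread('pics/top0.png');b=cv2.imread('pics/scene0.png')
a=cv2.resize(a,(480,300));b=cv2.resize(b,(480,300))
cv2.imwrite('pics/both.png',np.vstack([a,b]))
c=cv2.imread('pics/top0.png')
import sys
sys.path.insert(0,'.')
from cell import optics
i=optics.camera_info('top');f=200/np.tan(np.radians(i['fovy']/2))
X=np.array(i['R'])@[.525,.007,.14]+i['t'];u=f*X[0]/X[2]+i['cx'];v=f*X[1]/X[2]+i['cy'];print(u,v)
u,v=int(u),int(v);cv2.imwrite('pics/crop.png',cv2.resize(c[max(v-60,0):v+60,u-80:u+80],(800,600),interpolation=2))
```

```text
345.693540841773 218.21347983002994
```

View pics/both.png

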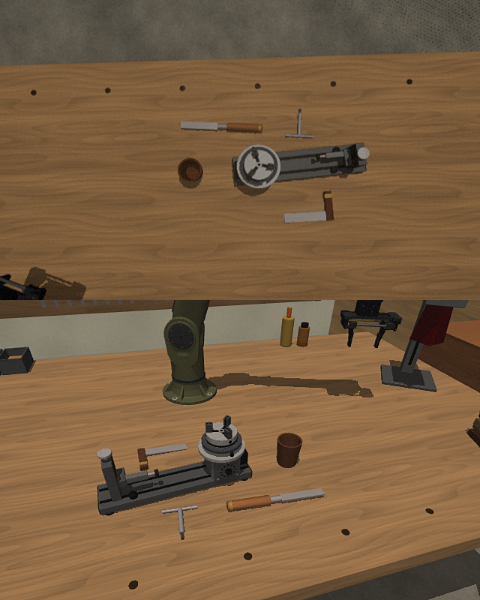

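View pics/crop.png

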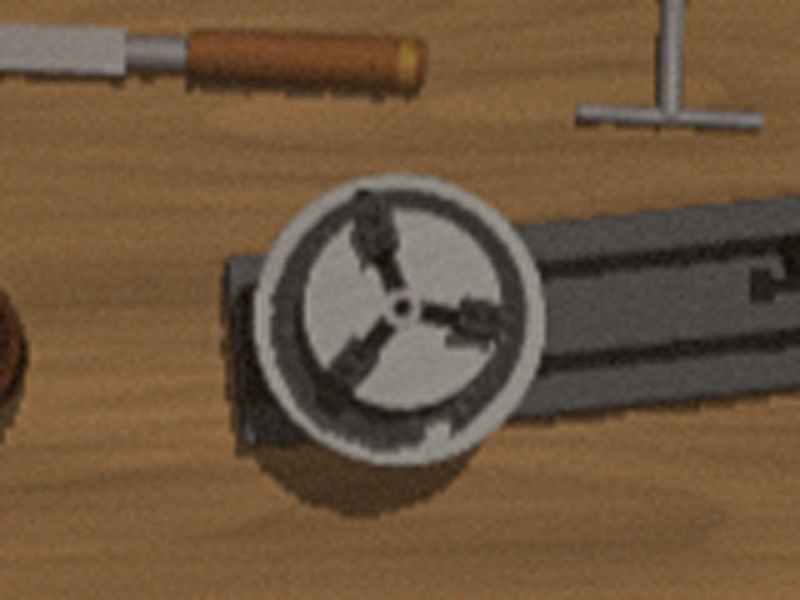

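The notch (440,430 in the crop) is almost opposite the pin, which shows by the upper jaw at (368,195). So the chuck needs about half a turn. Next I'll take a closer look with the wrist camera.

```bash
cat > h.py <<'E'
from cell import get_obs, optics, env, nets
import numpy as np,cv2
from scipy.spatial.transform import Rotation as Ro
def tool():
    o=get_obs();return np.array(o['tool_pos']),Ro.from_euler('xyz',o['tool_rot'],degrees=True)
def to(t,yaw=None):
    "shift in tool axes mm and wz to reach world t"
    p,R=tool();s=R.inv().apply(np.array(t)-p)*1e3
    wz=None
    if yaw is not None: wz=-((yaw-get_obs()['tool_rot'][2]+180)%360-180)
    print('shift',s.round(1),'wz',wz)
E
python3 - <<'E'
from h import *
i=optics.camera_info('wrist');print(i['fovy'],np.round(i['tool_from_camera'],3))
to([.525,.03,.34])
E
```

```text
71.24451316655161 [[ 0.001 -0.953 -0.301  0.084]
 [ 1.     0.001 -0.     0.   ]
 [ 0.    -0.301  0.953 -0.162]
 [ 0.     0.     0.     1.   ]]
shift [-481.  -437.6 -117.4] wz None
```

```bash
python3 -m creep '[{"tx":-30,"ty":-26,"tz":-20,"gripper":-1},{"tx":-60,"ty":-52,"tz":-40,"gripper":-1},{"tx":-90,"ty":-78,"tz":-70,"gripper":-1},{"tx":-120,"ty":-104,"tz":-70,"gripper":-1},{"tx":-150,"ty":-130,"tz":-70,"gripper":-1}]' 20
python3 -m creep '[{"tx":-30,"ty":-26,"gripper":-1},{"tx":-60,"ty":-52,"gripper":-1},{"tx":-90,"ty":-78,"gripper":-1},{"tx":-120,"ty":-104,"gripper":-1},{"tx":-150,"ty":-130,"gripper":-1}]'
python3 -m creep '[{"tx":-30,"ty":-26,"gripper":-1},{"tx":-60,"ty":-52,"gripper":-1},{"tx":-90,"ty":-78,"gripper":-1},{"tx":-120,"ty":-104,"gripper":-1},{"tx":-150,"ty":-130,"gripper":-1}]'
python3 -m creep '[{"tx":-30,"ty":-26,"gripper":-1},{"tx":-60,"ty":-52,"gripper":-1},{"tx":-75,"ty":-70,"gripper":-1},{"tx":-75,"ty":-70,"gripper":-1},{"tx":-75,"ty":-70,"gripper":-1}]'
python3 - <<'E'
from h import *
p,R=tool();im,d=optics.read_camera('wrist');cv2.imwrite('pics/w1.png',im[:,:,::-1])
print(p,get_obs()['tool_rot'])
for q in ['chuck_face','pin_top','notch','jaw','chuck']:
    print(q,[(np.round(r['point'],4).tolist(),round(r['confidence'],2)) for r in nets.place_of(q,'wrist')[:4]])
E
```

```text
[0.22823086 0.60863413 0.22262533] [1.79991510e+02 1.20904253e-03 1.59444438e+02]
chuck_face []
pin_top []
notch []
jaw []
chuck []validation failed for argument at $[0]...
validation failed for argument at $[0]...
validation failed for argument at $[0]...
validation failed for argument at $[0]...
```

View pics/w1.png

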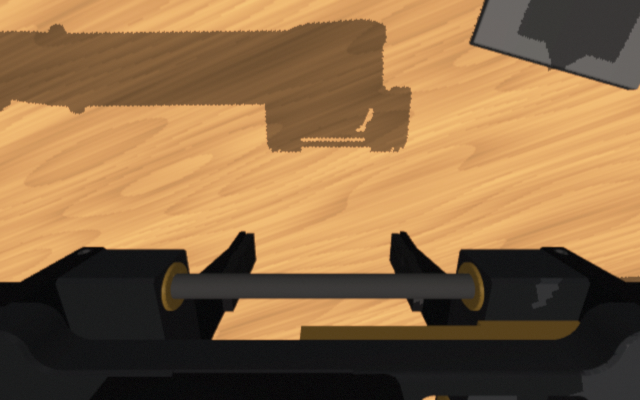

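The moves were refused, so the arm hasn't moved. The picture shows only the gripper at the bottom over bare bench. The rows probably need every key, so I'll fill them all in.

```bash
python3 -m creep '[{"wx":0,"wy":0,"wz":0,"tx":-30,"ty":-26,"tz":-20,"gripper":-1},{"wx":0,"wy":0,"wz":0,"tx":-60,"ty":-52,"tz":-40,"gripper":-1},{"wx":0,"wy":0,"wz":0,"tx":-90,"ty":-78,"tz":-70,"gripper":-1},{"wx":0,"wy":0,"wz":0,"tx":-120,"ty":-104,"tz":-70,"gripper":-1},{"wx":0,"wy":0,"wz":0,"tx":-150,"ty":-130,"tz":-70,"gripper":-1}]' 20
```

```text
time_s: 1.52
tool_pos: [0.3204, 0.4406, 0.2951]
tool_rot: [179.7, 0.0, 159.5]
force: [1.2, 0.6, 0.9]
grip_width: 0.0618
grasp_force: 0.0
```

```bash
python3 -m creep '[{"wx":0,"wy":0,"wz":0,"tx":-30,"ty":-26,"tz":0,"gripper":-1},{"wx":0,"wy":0,"wz":0,"tx":-60,"ty":-52,"tz":0,"gripper":-1},{"wx":0,"wy":0,"wz":0,"tx":-90,"ty":-78,"tz":0,"gripper":-1},{"wx":0,"wy":0,"wz":0,"tx":-120,"ty":-104,"tz":0,"gripper":-1},{"wx":0,"wy":0,"wz":0,"tx":-150,"ty":-130,"tz":0,"gripper":-1}]' | sed -n 2p
python3 -m creep '[{"wx":0,"wy":0,"wz":0,"tx":-30,"ty":-26,"tz":0,"gripper":-1},{"wx":0,"wy":0,"wz":0,"tx":-60,"ty":-52,"tz":0,"gripper":-1},{"wx":0,"wy":0,"wz":0,"tx":-90,"ty":-78,"tz":0,"gripper":-1},{"wx":0,"wy":0,"wz":0,"tx":-120,"ty":-104,"tz":0,"gripper":-1},{"wx":0,"wy":0,"wz":0,"tx":-150,"ty":-130,"tz":0,"gripper":-1}]' | sed -n 2p
python3 -m creep '[{"wx":0,"wy":0,"wz":0,"tx":-30,"ty":-26,"tz":0,"gripper":-1},{"wx":0,"wy":0,"wz":0,"tx":-60,"ty":-52,"tz":0,"gripper":-1},{"wx":0,"wy":0,"wz":0,"tx":-75,"ty":-70,"tz":0,"gripper":-1},{"wx":0,"wy":0,"wz":0,"tx":-75,"ty":-70,"tz":0,"gripper":-1},{"wx":0,"wy":0,"wz":0,"tx":-75,"ty":-70,"tz":0,"gripper":-1}]'
python3 - <<'E'
from h import *
p,R=tool();im,d=optics.read_camera('wrist');cv2.imwrite('pics/w2.png',im[:,:,::-1]);np.save('pics/w2d.npy',d)
print(p,get_obs()['tool_rot'])
for q in ['chuck_face','pin_top','notch','jaw','chuck']:
    print(q,[(np.round(r['point'],4).tolist(),round(r['confidence'],2)) for r in nets.place_of(q,'wrist')[:4]])
E
```

```text
tool_pos: [0.4149, 0.2646, 0.2927]
tool_pos: [0.5096, 0.0902, 0.2928]
time_s: 2.77
tool_pos: [0.5548, -0.0014, 0.2923]
tool_rot: [-180.0, -0.0, 159.2]
force: [0.0, 0.4, 0.1]
grip_width: 0.0004
grasp_force: 0.0
[ 0.55483715 -0.00144285  0.29233214] [ 1.79961843e+02 -3.33138810e-02  1.59415038e+02]
chuck_face [([0.5257, 0.0085, 0.1566], 0.68)]
pin_top [([0.5767, 0.022, 0.1213], 0.64), ([0.6627, -0.1333, 0.0039], 0.39)]
notch [([0.4715, -0.0108, 0.1253], 0.76)]
jaw [([0.558, 0.0209, 0.1848], 0.57)]
chuck [([0.5218, 0.006, 0.1178], 0.82), ([0.6668, -0.1337, 0.005], 0.52), ([0.4728, -0.0086, 0.1231], 0.47)]
```

View pics/w2.png

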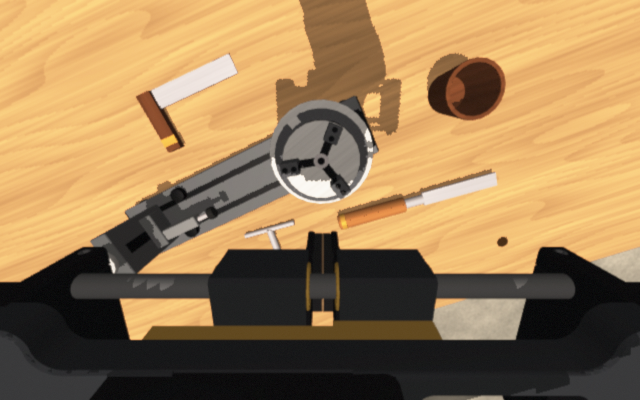

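The picture shows the chuck at about (322,150), with the notch at (292,113) and the pin opposite, by the lower-right jaw near (347,192). The required turn is about 180°. I'll push clockwise on the jaw that stands at about 258.5° in world axes, with the finger face parallel to it.

```bash
cat >> h.py <<'E'
C=np.array([.5245,.0072])
def pose(al,tg,z=.164,r=.032,yaw=None):
    a=np.radians(al);u=np.array([np.cos(a),np.sin(a)]);t=np.array([-u[1],u[0]])
    return np.r_[C+r*u+tg*t,z]
def arc(al0,al1,n,tg):
    "rows from exact pose at al0 (yaw=al-90)"
    R=Ro.from_euler('xyz',[180,0,al0-90],degrees=True)
    for a in np.linspace(al0,al1,n+1)[1:]:
        s=R.inv().apply(pose(a,tg)-pose(al0,tg))*1e3;print('wz',round(al0-a,2),'t',s.round(1))
E
python3 - <<'E'
from h import *
to(pose(258.5,.028),168.5)
for k in (7,): arc(258.5,258.5-5*k,5,.0165)
E
```

```text
shift [ -2.7 -32.8 128.4] wz -8.89707761927869
wz 7.0 t [ 4.  -1.8 -0. ]
wz 14.0 t [ 8.2 -3.  -0. ]
wz 21.0 t [12.6 -3.8 -0. ]
wz 28.0 t [17. -4. -0.]
wz 35.0 t [21.3 -3.7 -0. ]
```

```bash
python3 -m creep '[{"wx":0,"wy":0,"wz":-5,"tx":-2,"ty":-25,"tz":15,"gripper":-1},{"wx":0,"wy":0,"wz":-9,"tx":-3,"ty":-33,"tz":40,"gripper":-1},{"wx":0,"wy":0,"wz":-9,"tx":-3,"ty":-33,"tz":75,"gripper":-1},{"wx":0,"wy":0,"wz":-9,"tx":-3,"ty":-33,"tz":90,"gripper":-1},{"wx":0,"wy":0,"wz":-9,"tx":-3,"ty":-33,"tz":90,"gripper":-1}]'
python3 - <<'E'
from h import *
p,R=tool();im,d=optics.read_camera('wrist')
im2,_=optics.read_camera('scene')
cv2.imwrite('pics/w3.png',np.vstack([im[60:260,120:520],cv2.resize(im2[150:250,200:400],(400,200))])[:,:,::-1])
print(p,get_obs()['tool_rot'])
to(pose(258.5,.028),168.5)
E
```

```text
time_s: 3.48
tool_pos: [0.5431, -0.0308, 0.1985]
tool_rot: [-179.9, -0.4, 168.5]
force: [-0.7, 0.8, -0.1]
grip_width: 0.0004
grasp_force: 0.0
[ 0.54306463 -0.03084409  0.19845306] [ 1.79996284e+02 -1.09394614e-02  1.68514581e+02]
shift [ 0.6  1.2 38.7] wz 0.014580700705693062
```

View pics/w3.png

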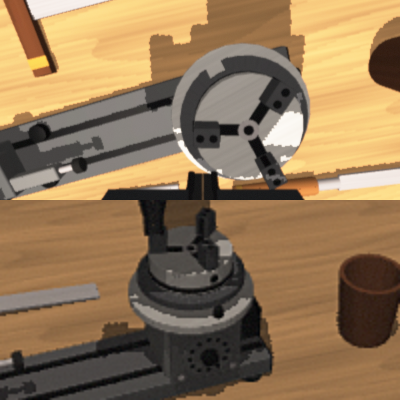

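The fingertip at (205,190) hovers in the gap between the target jaw at (207,130) and the pin-side jaw at (270,170). I'll go down and then make contact.

```bash
python3 -m creep '[{"wx":0,"wy":0,"wz":0,"tx":0,"ty":1,"tz":20,"gripper":-1},{"wx":0,"wy":0,"wz":0,"tx":0,"ty":1,"tz":37,"gripper":-1},{"wx":0,"wy":0,"wz":0,"tx":4,"ty":1,"tz":37,"gripper":-1},{"wx":0,"wy":0,"wz":0,"tx":8,"ty":1,"tz":37,"gripper":-1},{"wx":0,"wy":0,"wz":0,"tx":11,"ty":1,"tz":37,"gripper":-1}]'
python3 -m creep '[{"wx":0,"wy":0,"wz":7,"tx":4,"ty":-2,"tz":0,"gripper":-1},{"wx":0,"wy":0,"wz":14,"tx":8.2,"ty":-3,"tz":0,"gripper":-1},{"wx":0,"wy":0,"wz":21,"tx":12.6,"ty":-3.8,"tz":0,"gripper":-1},{"wx":0,"wy":0,"wz":28,"tx":17,"ty":-4,"tz":0,"gripper":-1},{"wx":0,"wy":0,"wz":35,"tx":21.3,"ty":-3.7,"tz":0,"gripper":-1}]'
python3 -c "
from h import *
print(tool()[0],get_obs()['tool_rot'][2])
to(pose(223.5,.0165),133.5)"
```

```text
time_s: 4.0
tool_pos: [0.536, -0.0283, 0.1673]
tool_rot: [179.9, 0.1, 168.5]
force: [0.1, -0.5, -1.2]
grip_width: 0.0007
grasp_force: 0.0
time_s: 4.42
tool_pos: [0.5147, -0.0293, 0.1675]
tool_rot: [179.9, 0.2, 133.1]
force: [-0.4, -3.9, -0.2]
grip_width: 0.0004
grasp_force: 1.2
[ 0.51465573 -0.02932419  0.16745046] 133.0538299136399
shift [3.2 0.3 3.4] wz -0.44617008636009814
```

```bash
python3 -m creep '[{"wx":0,"wy":0,"wz":7,"tx":5,"ty":-2,"tz":0,"gripper":-1},{"wx":0,"wy":0,"wz":14,"tx":9.2,"ty":-3,"tz":0,"gripper":-1},{"wx":0,"wy":0,"wz":21,"tx":13.6,"ty":-3.8,"tz":0,"gripper":-1},{"wx":0,"wy":0,"wz":28,"tx":18,"ty":-4,"tz":0,"gripper":-1},{"wx":0,"wy":0,"wz":35,"tx":22.3,"ty":-3.7,"tz":0,"gripper":-1}]'|sed -n 2,4p
python3 -m creep '[{"wx":0,"wy":0,"wz":7,"tx":4,"ty":-2,"tz":0,"gripper":-1},{"wx":0,"wy":0,"wz":14,"tx":8.2,"ty":-3,"tz":0,"gripper":-1},{"wx":0,"wy":0,"wz":21,"tx":12.6,"ty":-3.8,"tz":0,"gripper":-1},{"wx":0,"wy":0,"wz":28,"tx":17,"ty":-4,"tz":0,"gripper":-1},{"wx":0,"wy":0,"wz":35,"tx":21.3,"ty":-3.7,"tz":0,"gripper":-1}]'|sed -n 2,4p
python3 -c "
from h import *
to(pose(153.5,.0165),63.5)"
```

```text
tool_pos: [0.496, -0.0155, 0.1672]
tool_rot: [179.9, 0.1, 98.0]
force: [-0.6, -2.4, 0.7]
tool_pos: [0.4887, 0.0058, 0.167]
tool_rot: [180.0, -0.0, 63.1]
force: [-2.6, -2.1, 0.2]
shift [ 0.8 -0.6  3. ] wz -0.42855725042511494
```

```bash
python3 -m creep '[{"wx":0,"wy":0,"wz":7,"tx":4,"ty":-2,"tz":0,"gripper":-1},{"wx":0,"wy":0,"wz":14,"tx":8.2,"ty":-3,"tz":0,"gripper":-1},{"wx":0,"wy":0,"wz":21,"tx":12.6,"ty":-3.8,"tz":0,"gripper":-1},{"wx":0,"wy":0,"wz":28,"tx":17,"ty":-4,"tz":0,"gripper":-1},{"wx":0,"wy":0,"wz":35,"tx":21.3,"ty":-3.7,"tz":0,"gripper":-1}]'|sed -n 2,4p
python3 -m creep '[{"wx":0,"wy":0,"wz":7,"tx":4,"ty":-2,"tz":0,"gripper":-1},{"wx":0,"wy":0,"wz":14,"tx":8.2,"ty":-3,"tz":0,"gripper":-1},{"wx":0,"wy":0,"wz":21,"tx":12.6,"ty":-3.8,"tz":0,"gripper":-1},{"wx":0,"wy":0,"wz":28,"tx":17,"ty":-4,"tz":0,"gripper":-1},{"wx":0,"wy":0,"wz":28,"tx":17,"ty":-4,"tz":0,"gripper":-1}]'|sed -n 2,4p
python3 - <<'E'
from h import *
to(pose(90.5,.0165),.5)
p,R=tool();im,d=optics.read_camera('wrist');cv2.imwrite('pics/w4f.png',im[:,:,::-1])
T=np.zeros((600,640,3),np.uint8)
for q in ['pin_top','notch','jaw','chuck_face']:
    print(q,[(np.round(r['point'],4).tolist(),round(r['confidence'],2)) for r in nets.place_of(q,'wrist')[:3]])
t,_=optics.read_camera('top')
for q in ['pin_top','notch','jaw','chuck_face']:
    print(q,[(np.round(r['point'],4).tolist(),round(r['confidence'],2)) for r in nets.place_of(q,'top')[:3]])
T=np.hstack([cv2.resize(im[80:280,220:420],(400,400)),cv2.resize(t[168:268,295:395],(400,400))])
cv2.imwrite('pics/w4.png',T[:,:,::-1])
E
```

```text
tool_pos: [0.4944, 0.0271, 0.1669]
tool_rot: [-179.9, 0.0, 28.1]
force: [-3.3, -1.5, 1.7]
tool_pos: [0.5086, 0.0393, 0.1669]
tool_rot: [-179.9, -0.1, 0.3]
force: [-2.2, 0.6, 0.8]
shift [-0.9  0.2  2.9] wz -0.18790785509941088
pin_top [([0.5773, 0.0222, 0.1221], 0.76)]
notch [([0.5717, 0.0286, 0.1272], 0.81)]
jaw []
chuck_face [([0.5256, 0.0065, 0.1554], 0.6)]
pin_top []
notch []
jaw []
chuck_face []
```

View pics/w4.png

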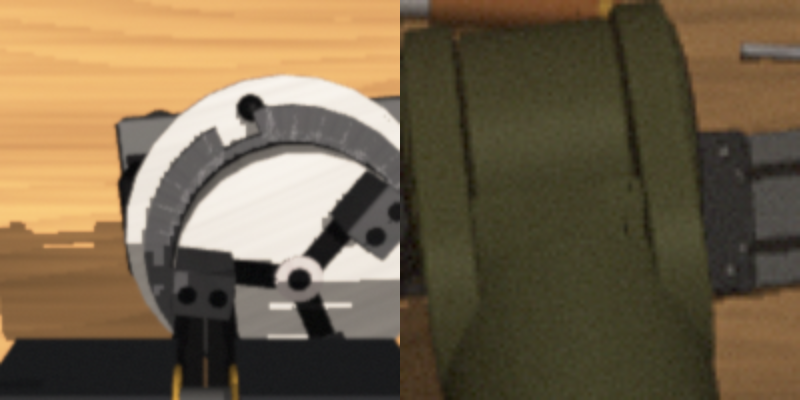

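The wrist picture shows the notch at (237,133) in the left crop, with the pin just ahead of it at (250,105). Next I'll zoom in, overlaying the predicted notch outline for several chuck angles.

```bash
cat >> h.py <<'E'
def proj(P,p,R):
    i=optics.camera_info('wrist');M=np.linalg.inv(np.array(i['tool_from_camera']));f=200/np.tan(np.radians(i['fovy']/2))
    q=R.inv().apply(np.atleast_2d(P)-p)@M[:3,:3].T+M[:3,3]
    return f*q[:,:2]/q[:,2:]+[i['cx'],i['cy']]
def ray(uv,z,p,R):
    i=optics.camera_info('wrist');T=np.array(i['tool_from_camera']);f=200/np.tan(np.radians(i['fovy']/2))
    d=R.apply(T[:3,:3]@np.r_[(np.array(uv)-[i['cx'],i['cy']])/f,1]);o=p+R.apply(T[:3,3]);return o+d*(z-o[2])/d[2]
E
python3 - <<'E'
from h import *
p,R=tool();im=cv2.imread('pics/w4f.png')
x0,y0,s=270,100,5
c=cv2.resize(im[100:220,270:430],(800,600),interpolation=cv2.INTER_CUBIC)
def circ(r,z,col):
    a=np.radians(np.arange(0,361,3));q=proj(np.c_[C[0]+r*np.cos(a),C[1]+r*np.sin(a),a*0+z],p,R)
    cv2.polylines(c,[np.int32((q+.5-[x0,y0])*s)],False,col,1)
circ(.054,.1305,(0,0,255));circ(.042,.1565,(0,255,0));circ(.064,.110,(255,0,0))
cv2.imwrite('pics/w5.png',c);print(ray([345,132.5],.122,p,R),p)
E
```

```text
[0.57670238 0.02280426 0.122     ] [0.50838675 0.0383763  0.16544352]
```

View pics/w5.png

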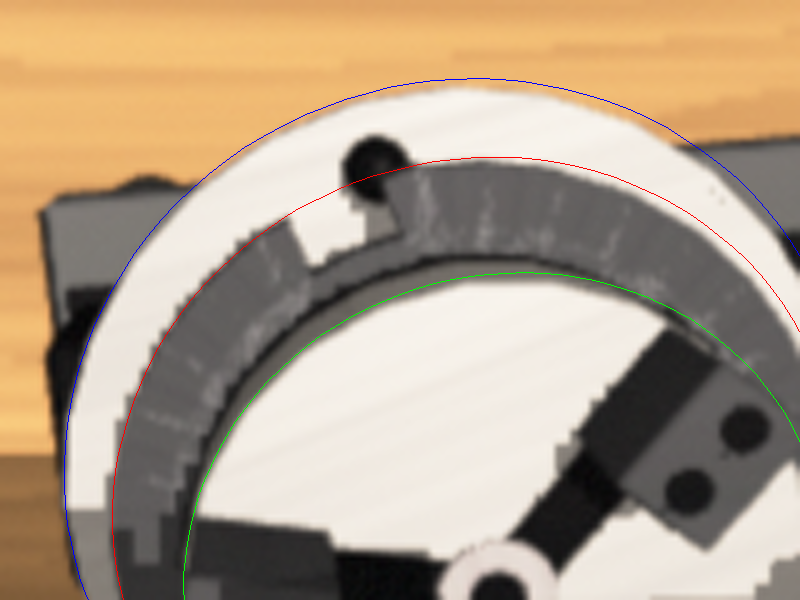

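Run:
```python
from h import *
p,R=tool()
def g(x,y,z,n,sh):
    q=ray(np.array([x-sh[0],y-sh[1]])/5+[270,100]-.5,z,p,R)[:2]-C;print(n,round(np.hypot(*q)*1e3,1),round(np.degrees(np.arctan2(q[1],q[0])),1))
for sh in [(0,0),(9,7)]:
    print(sh)
    for a in [(287,220,.1305,'Lo'),(312,273,.1305,'Li'),(403,235,.1305,'Ri'),(384,180,.1305,'Ro'),(376,167,.122,'pin'),(376,167,.119,'pin')]: g(*a,sh)
```

```text
(0, 0)
Lo 53.5 32.3
Li 45.4 33.4
Ri 45.1 16.0
Ro 53.1 16.8
pin 54.3 16.9
pin 54.0 16.8
(9, 7)
Lo 55.0 32.9
Li 46.9 34.1
Ri 46.3 17.2
Ro 54.3 17.8
pin 55.6 18.0
pin 55.3 17.8
```

Measured: the notch centre is at about 24.7° and the pin at about 17°, so 7.7° of clockwise turn remains.

```bash
python3 -m creep '[{"wx":0,"wy":0,"wz":3.5,"tx":2,"ty":-0.9,"tz":0,"gripper":-1},{"wx":0,"wy":0,"wz":7.5,"tx":4.3,"ty":-1.9,"tz":0,"gripper":-1},{"wx":0,"wy":0,"wz":7.5,"tx":4.3,"ty":-1.9,"tz":0,"gripper":-1},{"wx":0,"wy":0,"wz":7.5,"tx":4.3,"ty":-1.9,"tz":0,"gripper":-1}]'|sed -n 2,4p
python3 - <<'E'
from h import *
p,R=tool();im,d=optics.read_camera('wrist');cv2.imwrite('pics/w6f.png',im[:,:,::-1]);print(p,get_obs()['tool_rot'])
cv2.imwrite('pics/w6.png',cv2.resize(im[100:220,270:430,::-1],(800,600),interpolation=cv2.INTER_CUBIC))
E
```

```text
tool_pos: [0.5121, 0.0402, 0.1652]
tool_rot: [180.0, 0.0, -6.9]
force: [-0.9, -0.4, 1.3]
[0.5121388  0.04023007 0.16519926] [ 1.79978563e+02  3.69569869e-02 -6.95661905e+00]
```

View pics/w6.png

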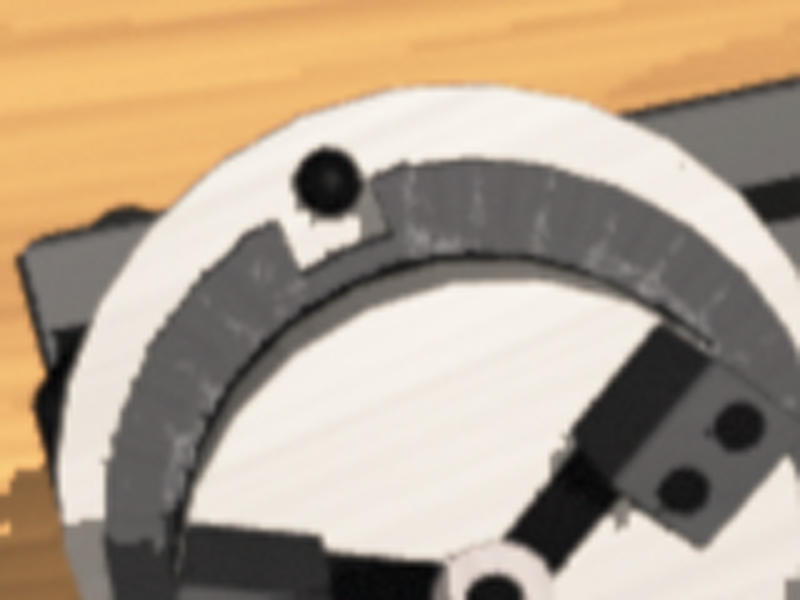

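Run:
```python
from h import *
p,R=tool()
def g(x,y,z,n,sh):
    q=ray(np.array([x-sh[0],y-sh[1]])/5+[270,100]-.5,z,p,R)[:2]-C;print(n,round(np.hypot(*q)*1e3,1),round(np.degrees(np.arctan2(q[1],q[0])),1))
for sh in [(0,0),(5,7)]:
    print(sh)
    for a in [(277,222,.1305,'Lo'),(303,270,.1305,'Li'),(390,235,.1305,'Ri'),(368,182,.1305,'Ro'),(327,180,.122,'pin'),(327,180,.119,'pin')]: g(*a,sh)
```

```text
(0, 0)
Lo 53.7 26.5
Li 46.1 27.3
Ri 45.1 10.9
Ro 53.0 11.8
pin 54.5 17.2
pin 54.3 17.2
(5, 7)
Lo 54.8 26.6
Li 47.3 27.3
Ri 46.3 11.4
Ro 54.2 12.2
pin 55.7 17.5
pin 55.5 17.5
```

Now the notch is at 19.1° and the pin at 17.2°, so I'll nudge it 2° further.

```bash
python3 -m creep '[{"wx":0,"wy":0,"wz":1,"tx":0.6,"ty":-0.3,"tz":0,"gripper":-1},{"wx":0,"wy":0,"wz":2,"tx":1.3,"ty":-0.6,"tz":0,"gripper":-1},{"wx":0,"wy":0,"wz":2,"tx":1.3,"ty":-0.6,"tz":0,"gripper":-1},{"wx":0,"wy":0,"wz":2,"tx":1.3,"ty":-0.6,"tz":0,"gripper":-1}]'|sed -n 2,4p
python3 - <<'E'
from h import *
p,R=tool();im,d=optics.read_camera('wrist');cv2.imwrite('pics/w7f.png',im[:,:,::-1]);print(p,get_obs()['tool_rot'])
cv2.imwrite('pics/w7.png',cv2.resize(im[100:220,270:430,::-1],(800,600),interpolation=cv2.INTER_CUBIC))
E
```

```text
tool_pos: [0.5137, 0.0407, 0.1652]
tool_rot: [180.0, 0.0, -9.1]
force: [-2.3, -1.2, 0.8]
[0.51366905 0.04070936 0.16518762] [ 1.79978798e+02  1.70966309e-02 -9.04671923e+00]
```

View pics/w7.png

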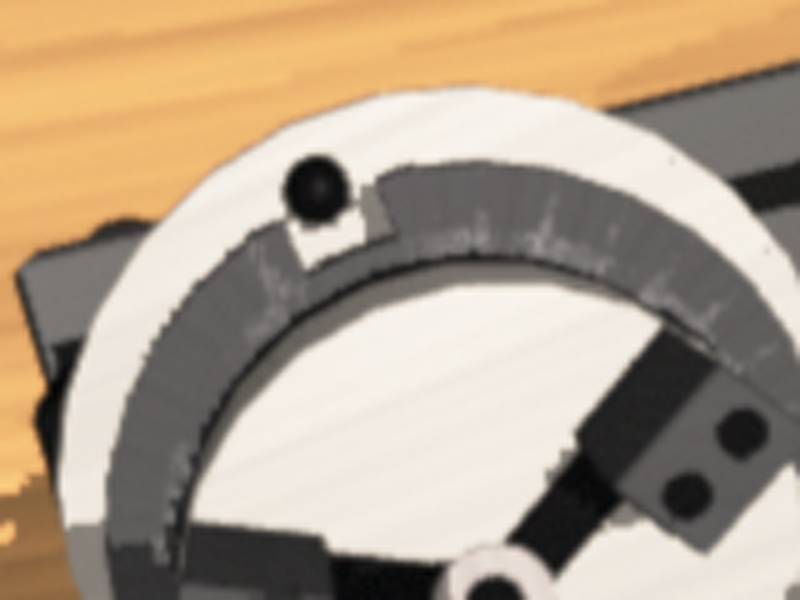

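Run:
```python
from h import *
p,R=tool()
def g(x,y,z,n,sh):
    q=ray(np.array([x-sh[0],y-sh[1]])/5+[270,100]-.5,z,p,R)[:2]-C;print(n,round(np.hypot(*q)*1e3,1),round(np.degrees(np.arctan2(q[1],q[0])),1))
for sh in [(0,0),(5,7)]:
    print(sh)
    for a in [(284,220,.1305,'Lo'),(308,269,.1305,'Li'),(395,235,.1305,'Ri'),(374,182,.1305,'Ro'),(316,189,.122,'pin'),(316,189,.119,'pin')]: g(*a,sh)
p2=p.copy();p2[2]+=.045
to(np.r_[C,.165])
```

```text
(0, 0)
Lo 53.7 23.3
Li 46.1 24.2
Ri 45.3 7.9
Ro 53.1 8.8
pin 54.4 17.1
pin 54.1 17.1
(5, 7)
Lo 54.8 23.4
Li 47.3 24.3
Ri 46.4 8.4
Ro 54.2 9.2
pin 55.6 17.3
pin 55.3 17.4
shift [16.  31.4  0.2] wz None
```

The notch is now within about 1° of the pin (0.9 mm), inside the tolerance. I'll back off, lift, go over the centre and press down.

```bash
python3 -m creep '[{"wx":0,"wy":0,"wz":0,"tx":-7,"ty":0,"tz":0,"gripper":-1},{"wx":0,"wy":0,"wz":0,"tx":-7,"ty":0,"tz":-12,"gripper":-1},{"wx":0,"wy":0,"wz":0,"tx":-7,"ty":0,"tz":-40,"gripper":-1},{"wx":0,"wy":0,"wz":0,"tx":-7,"ty":0,"tz":-40,"gripper":-1},{"wx":0,"wy":0,"wz":0,"tx":16,"ty":31,"tz":-40,"gripper":-1}]'|sed -n 2,4p
python3 -m creep '[{"wx":0,"wy":0,"wz":0,"tx":0,"ty":0,"tz":0,"gripper":-1},{"wx":0,"wy":0,"wz":0,"tx":0,"ty":0,"tz":0,"gripper":-1},{"wx":0,"wy":0,"wz":0,"tx":0,"ty":0,"tz":20,"gripper":-1},{"wx":0,"wy":0,"wz":0,"tx":0,"ty":0,"tz":40,"gripper":-1},{"wx":0,"wy":0,"wz":0,"tx":0,"ty":0,"tz":45,"gripper":-1}]'
python3 -c "
from h import *
to(np.r_[C,.1565])"
```

```text
tool_pos: [0.5251, 0.0162, 0.208]
tool_rot: [-179.6, -0.2, -8.3]
force: [0.9, 1.8, -1.7]
time_s: 8.18
tool_pos: [0.5231, 0.0091, 0.1582]
tool_rot: [180.0, 0.2, -9.0]
force: [-0.7, -0.5, -0.2]
grip_width: 0.0006
grasp_force: 0.0
shift [1.7 1.6 1.7] wz None
```

Over the centre and just off the face. I'll press in small steps.

```bash
python3 -m creep '[{"wx":0,"wy":0,"wz":0,"tx":1,"ty":1,"tz":1,"gripper":-1},{"wx":0,"wy":0,"wz":0,"tx":1,"ty":1,"tz":2,"gripper":-1},{"wx":0,"wy":0,"wz":0,"tx":1,"ty":1,"tz":3,"gripper":-1},{"wx":0,"wy":0,"wz":0,"tx":1,"ty":1,"tz":4,"gripper":-1},{"wx":0,"wy":0,"wz":0,"tx":1,"ty":1,"tz":5,"gripper":-1}]' | sed -n 2,4p
python3 -m creep '[{"wx":0,"wy":0,"wz":0,"tx":0,"ty":0,"tz":1,"gripper":-1},{"wx":0,"wy":0,"wz":0,"tx":0,"ty":0,"tz":2,"gripper":-1},{"wx":0,"wy":0,"wz":0,"tx":0,"ty":0,"tz":3,"gripper":-1},{"wx":0,"wy":0,"wz":0,"tx":0,"ty":0,"tz":3,"gripper":-1}]' | sed -n 2,4p
```

```text
tool_pos: [0.5264, 0.0069, 0.1566]
tool_rot: [-179.9, -0.1, -9.0]
force: [-1.9, -0.0, 6.3]
tool_pos: [0.5264, 0.0069, 0.1537]
tool_rot: [-179.9, -0.1, -9.1]
force: [-0.9, -0.1, 5.6]
```

```bash
python3 -m creep '[{"wx":0,"wy":0,"wz":0,"tx":0,"ty":0,"tz":1.5,"gripper":-1},{"wx":0,"wy":0,"wz":0,"tx":0,"ty":0,"tz":3,"gripper":-1},{"wx":0,"wy":0,"wz":0,"tx":0,"ty":0,"tz":4.5,"gripper":-1},{"wx":0,"wy":0,"wz":0,"tx":0,"ty":0,"tz":6,"gripper":-1},{"wx":0,"wy":0,"wz":0,"tx":0,"ty":0,"tz":6,"gripper":-1}]' | sed -n 2,4p
python3 -m creep '[{"wx":0,"wy":0,"wz":0,"tx":0,"ty":0,"tz":1.5,"gripper":-1},{"wx":0,"wy":0,"wz":0,"tx":0,"ty":0,"tz":3,"gripper":-1},{"wx":0,"wy":0,"wz":0,"tx":0,"ty":0,"tz":4,"gripper":-1},{"wx":0,"wy":0,"wz":0,"tx":0,"ty":0,"tz":5,"gripper":-1},{"wx":0,"wy":0,"wz":0,"tx":0,"ty":0,"tz":5,"gripper":-1}]' | sed -n 2,4p
```

```text
tool_pos: [0.5264, 0.0069, 0.1476]
tool_rot: [-179.9, -0.1, -9.1]
force: [-0.5, 0.3, 4.1]
tool_pos: [0.5264, 0.0069, 0.1444]
tool_rot: [-179.9, -0.1, -9.1]
force: [-5.3, 0.1, 15.5]
```

```bash
python3 -m creep '[{"wx":0,"wy":0,"wz":0,"tx":0,"ty":0,"tz":1.5,"gripper":-1},{"wx":0,"wy":0,"wz":0,"tx":0,"ty":0,"tz":3,"gripper":-1},{"wx":0,"wy":0,"wz":0,"tx":0,"ty":0,"tz":3,"gripper":-1},{"wx":0,"wy":0,"wz":0,"tx":0,"ty":0,"tz":3,"gripper":-1}]' | sed -n 2,4p
```

```text
tool_pos: [0.5265, 0.0069, 0.1442]
tool_rot: [-179.8, -0.1, -9.1]
force: [-13.4, -1.1, 33.5]
```

A hard stop at 0.144 m with force climbing steeply means it is home. I'll retract straight up and check.

```bash
python3 -m creep '[{"wx":0,"wy":0,"wz":0,"tx":0,"ty":0,"tz":-10,"gripper":-1},{"wx":0,"wy":0,"wz":0,"tx":0,"ty":0,"tz":-40,"gripper":-1},{"wx":0,"wy":0,"wz":0,"tx":0,"ty":0,"tz":-75,"gripper":-1},{"wx":0,"wy":0,"wz":0,"tx":-20,"ty":0,"tz":-110,"gripper":-1},{"wx":0,"wy":0,"wz":0,"tx":-50,"ty":0,"tz":-140,"gripper":-1}]' | sed -n 2,4p
python3 -m creep '[{"wx":0,"wy":0,"wz":0,"tx":0,"ty":0,"tz":0,"gripper":-1},{"wx":0,"wy":0,"wz":0,"tx":0,"ty":0,"tz":0,"gripper":-1},{"wx":0,"wy":0,"wz":0,"tx":0,"ty":0,"tz":0,"gripper":-1},{"wx":0,"wy":0,"wz":0,"tx":0,"ty":0,"tz":0,"gripper":-1}]' | sed -n 1,4p
python3 - <<'E'
from h import *
p,R=tool();im,d=optics.read_camera('wrist');print(p)
cv2.imwrite('pics/w8.png',cv2.resize(im[40:240,190:450,::-1],(780,600),interpolation=cv2.INTER_CUBIC))
M=np.array(optics.camera_info('wrist')['tool_from_camera'])
for q in ['chuck_face','notch','chuck']:
    print(q,[(np.round(r['point'],4).tolist(),round(r['confidence'],2)) for r in nets.place_of(q,'wrist')[:2]])
f=200/np.tan(np.radians(35.622));i=optics.camera_info('wrist');z=[]
vv,uu=np.mgrid[:400,:640];P=np.stack([(uu-i['cx'])/f*d,(vv-i['cy'])/f*d,d],-1).reshape(-1,3)@M[:3,:3].T+M[:3,3]
W=R.apply(P)+p;rel=W[:,:2]-C;r=np.hypot(*rel.T)
for n,a,b,lo,hi in [('face',.012,.021,.13,.165),('plate',.045,.051,.1,.14),('flange',.059,.062,.09,.12)]:
    k=(r>a)&(r<b)&(W[:,2]>lo)&(W[:,2]<hi);print(n,k.sum(),np.median(W[k,2]),np.percentile(W[k,2],[10,90]))
for c in ['scene']:
    optics.read_camera(c);print([(q,[np.round(r['point'],3).tolist() for r in nets.place_of(q,c)[:1]]) for q in ['tumbler','chuck_face']])
E
```

```text
tool_pos: [0.4779, 0.0138, 0.2802]
tool_rot: [180.0, -0.2, -9.2]
force: [-0.7, 0.3, 0.5]
time_s: 10.85
tool_pos: [0.4765, 0.0143, 0.2764]
tool_rot: [179.9, 0.1, -9.1]
force: [0.9, 0.0, 0.9]
[0.47650096 0.01426646 0.27642936]
chuck_face [([0.524, 0.0044, 0.1426], 0.72)]
notch [([0.5767, 0.0197, 0.1141], 0.78)]
chuck [([0.5247, 0.0087, 0.1092], 0.7)]
face 867 0.14413998655201096 [0.14316575 0.1450734 ]
plate 1028 0.11798325520694311 [0.11679484 0.11902255]
flange 851 0.11003445605584558 [0.10904432 0.11095797]
[('tumbler', [[0.522, 0.214, 0.003]]), ('chuck_face', [[0.528, 0.006, 0.14]])]
```

View pics/w8.png

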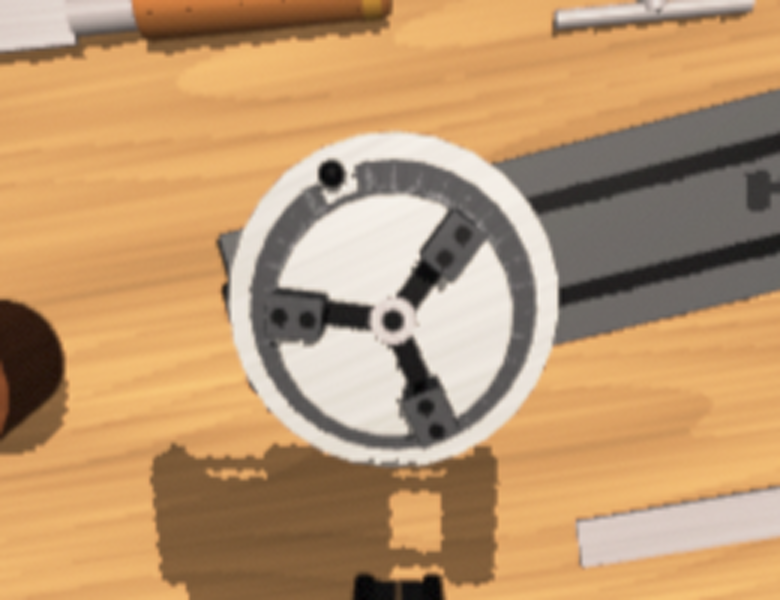

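The picture shows the pin in the notch at about (332,178). The face reads 144.1 mm, the plate top 118 mm and the flange 110 mm, so the chuck is fully home. The arm is clear and the tumbler hasn't moved.

```bash
python3 -c "
from cell import env
print(env.sign_off())"
```

```text
the job is handed in; nothing more can be done
None
```

The chuck was turned about half a turn clockwise until its notch met the pin, then pressed fully home (face measured at 144 mm). I finished with the arm clear of everything and handed the job in at about 11 s; no result came back.

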